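# Lock the swivelling last jack with its index pin

### The job

The swivel head of the shoemaker's last jack is loose. Take the index pin out of the wooden tool block, put it down through the hole in the head's disc, and swing the head round, feeling for the index hole hidden underneath, until the pin goes through; seat it fully home on the disc and let go of it. Use a light hand throughout: never force the pin against the jack, and leave the glue can, the beaker and the shoe last where they are.

Things in the scene. Friction and masses are not known exactly. Their poses are not given: they have to be found in the camera images.
- jack: The last jack, bolted to the bench: a grey round foot and column with a loose swivel head on top. The head is a round steel disc, 200 mm across, 18 mm thick, top face 111 mm above the bench, with a spigot at its centre and a toe arm on one side, turning about the column's vertical axis. Origin: on that axis, on the bench.
- head (a joint): Turn of the swivel head about the vertical axis (rad), growing counter-clockwise seen from above. It turns easily either way and stays where it is left: about 3 N at the pin hole moves it.
- head_axis (a point): On the head's turning axis, at the height of the disc's top face; turns with the head: z up, x from the pin hole towards the toe arm. Here a spigot 13 mm thick stands 66 mm above the disc in a collar 48 mm wide, 10 mm high. The toe arm reaches 200 mm out along +x; its round toe rest is 76 mm above the disc.
- head_hole (a point): Centre of the mouth of the pin hole, on the disc's top face: a through hole, 13.5 mm diameter, 75 mm from the turning axis. x points to the turning axis, z up; turns with the head. A pin standing on the index ring below has its tip 19 mm under this point; seated home, 45 mm under it.
- ring_centre (a point): On the turning axis, on the flat top of the fixed index ring, 1 mm under the disc. The ring has four holes (13.5 mm diameter, 31 mm deep) a quarter turn apart on the same 75 mm circle as the pin hole. They are hidden and not measured: the nearest lies 15 to 62 degrees counter-clockwise of the pin hole at the start, another a quarter turn clockwise of that one.
- pin_grip (a point): Centre of the upright index pin's black round handle (20 mm diameter, 46 mm tall), 74 mm above the tip. Below the handle: a round shoulder 28 mm wide, 6 mm high, underside 29 mm below this point; then a 12 mm steel shank, 45 mm long with a tapered nose (4 mm long, 7 mm wide at the tip). z up the pin. It starts in the block, shoulder on its top; about 0.16 kg.
- block: Wooden tool block fixed to the bench, 60 x 120 x 60 mm high, with two 14 mm holes 64 mm apart along its y axis; the pin is in one of them. Origin: centre of its underside.
- glue_can: Bystander: blue and white glue can, 111 mm diameter, 170 mm high. Origin: centre of its underside.
- beaker: Bystander: clear plastic beaker with a flat lid, 94 mm diameter, 104 mm high. Origin: centre of its underside.
- shoe_last: Bystander: red plastic shoe last standing on its sole, 255 mm long, 92 mm wide, 97 mm high. Origin: middle of its sole; x points to the toe.

How it is judged:
By the outcome, as a careful person would: the job done as asked, in the order asked, and still so for the second after the job is handed in, with the robot touching nothing.
It also fails if it takes over 67 s, if anything falls off the work surface, if the arm or the gripper's body presses on something with over 40 N, if the wrist force passes 120 N, or if a joint passes its speed limit or range.

### The arm

A 6-joint arm with a two-finger parallel gripper is mounted at the origin on the work surface. World frame = base frame: x ahead of the robot, y to its left, z up, the work surface at z = 0. Lengths are in m, angles in rad, forces in N, time in s.
With the tool pointing down it reaches from about 0.35 to 0.775 m from the base axis. Payload 7.3 kg.
Tool frame: the origin (TCP) lies at the centre of the arm's flange, where the gripper is bolted on; the fingertips stand 178 mm ahead of it and the grasp point (between the pads) lies 159 mm ahead of it; z points along the fingers, y is the line along which they close (so a half turn about z gives the same grasp; the last joint's range is limited). The gripper opens to 92 mm and grips with 3 to 60 N. Pads are 19 mm wide; open, the fingers measure 130 mm over their backs; the gripper's body (75 mm by 190 mm) begins 47 mm behind the grasp point.
Start: joints at [-1.276, 0.342, 1.524, -0, 1.275, -0.146], TCP at [0.224, -0.475, 0.405] pointing down, gripper open.
Joint ranges: [-2.53, 2.53], [-0.77, 2.02], [0.04, 2.7], [-1, 4.14], [0.28, 2.66], [-3.11, 3.11]. Speed limits (rad/s): [2.57, 2.57, 3.14, 3.14, 3.14, 3.14].

### API

Orientations are given as [roll, pitch, yaw] about the fixed x, y, z axes, in that order (R = Rz(yaw) Ry(pitch) Rx(roll)).
In Python, from cell import telemetry, vision, ticket gives the robot as it stands.
- The arm moves only by the shell command python3 -m crank 'ROWS' [FORCE]. ROWS is JSON, a list of rows, each a list of 5 numbers: the gripper command: -1 is shut, 1 is fully open, values between are in proportion, then the shift along the tool's x, y, z in mm, then the turn about the tool's z in rad. In form: [[fingers, dx, dy, dz, roll], ...]. A call has 1 to 12 rows; each row is the pose to reach, as a shift and turn from the pose commanded when the call began, along the tool's axes at that moment; what a row does not reach only later rows make up. A row lasts 1/12 s, in which the tool goes at most 41.7 mm and 7.16 degrees, less where a joint would pass 70% of its speed; a pose out of reach is approached as far as the arm can. A call with a gripper value outside its range is refused whole. The fingers move at their own pace and stop on an object; FORCE is the grip in N (left out, the last holds). Time passes only in rows, so rows that repeat a pose let the fingers close. It gives the time, the measured TCP pose, the force, the opening and the grip force at its end, in the units of the state.
- telemetry.observe(): the state, without advancing time (a new reading comes with each control period).
- vision.read_camera(name): name is "side" or "top" or "wrist"; returns (picture, depth): 384x512x3 uint8, red, green, blue; 384x512 float32, m along the optical axis (not along the pixel's ray), 0 where there is no reading.
- vision.get_calibration(name): a dict with "camera_matrix" (3x3 intrinsics, pixels), "rvec" (rotation vector, rad) and "tvec" (3), from world to camera coordinates, as OpenCV has them. Camera axes: x right, y down, z forward; pixel columns grow to the right and rows downward; lengths in m; the calibration is good to about 2 mm. A picture is of the moment at which its call begins: read the wrist's pose just before it. get_calibration takes no time and is no camera call; for the wrist camera it gives the pose at the moment of the call.
- ticket.hand_in(): hands the job in; it is judged then, once.
The state is a dict: "time": time; "qpos": joint angles; "qvel": joint speeds; "joint_efforts": joint torques, N m; "tool_pos": TCP position; "tool_rot": TCP orientation; "contact_force": force on the tool from outside, world axes, zero at the start; "torque": the same for the moment, N m; "opening": finger opening in m; "grip_force": force on a finger pad.
Only numpy, scipy, OpenCV 4.12 (cv2) and the standard library are available. Lean on these libraries where they do the work, as an engineer would, in place of code of your own. Each camera call takes 0.05 s, during which the arm holds its last target. There are 200 camera calls.

## Working session

There is one attempt and no reset: what is moved stays moved. The work goes in short steps, Python scripts to look and compute and a shell command to move; the robot and the scene stay as the last step left them, time stands still between calls to the robot, and variables do not carry over. Pictures are saved under pics/ and viewed, at most 10 in all, crops included, and the job is handed in when it is done.

```bash
mkdir -p pics; ls; cat > h.py <<'E'
import numpy as np, cv2
from cell import telemetry, vision, ticket
def snap(n,f=None):
    c=vision.get_calibration(n); p,d=vision.read_camera(n)
    np.savez(f'/tmp/{n}.npz',p=p,d=d,K=c['camera_matrix'],r=c['rvec'],t=c['tvec'])
    if f: cv2.imwrite(f'pics/{f}.png',p[:,:,::-1])
    return p,d
def load(n):
    z=np.load(f'/tmp/{n}.npz'); R=cv2.Rodrigues(z['r'])[0]; return z['p'],z['d'],np.array(z['K']),R,np.ravel(z['t'])
def pix(n,u,v,z=None):
    p,d,K,R,t=load(n); ray=np.linalg.inv(K)@[u,v,1]
    if z is None: s=d[int(round(v)),int(round(u))]
    else: s=(z+ (R.T@t)[2])/(R.T@ray)[2]
    return R.T@(ray*s-t)
def cloud(n):
    p,d,K,R,t=load(n); v,u=np.indices(d.shape); X=np.stack([(u-K[0,2])/K[0,0]*d,(v-K[1,2])/K[1,1]*d,d],-1)
    return (X-t)@R
E
python3 - <<'E'
from h import *
a,_=snap('top');b,_=snap('side')
im=np.hstack([a,b])
cv2.imwrite('pics/top.png',cv2.resize(a,(800,600))[:,:,::-1]);cv2.imwrite('pics/side.png',b[:,:,::-1])
s=telemetry.observe();print(s)
E
```

```text
pics
{'time': 0.1, 'qpos': array([-1.27603535e+00,  3.42652994e-01,  1.52489215e+00,  1.41019535e-05,
        1.27537577e+00, -1.46003502e-01]), 'qvel': array([ 0.0008033 , -0.00135297, -0.0027688 , -0.00031245,  0.0013122 ,
       -0.00080937]), 'joint_efforts': array([ 9.10475337e-04, -4.32005560e+01, -2.44693834e+01,  7.18331407e-02,
        5.25691453e-02, -3.93455525e-05]), 'tool_pos': array([ 0.22396979, -0.47470966,  0.40412456]), 'tool_rot': array([-3.14028049e+00, -2.06584498e-04,  4.40760228e-01]), 'contact_force': array([-0.62532182,  0.30536637, -0.12457575]), 'torque': array([-0.02758868,  0.02848381,  0.00854169]), 'grip_force': 0.0, 'opening': 0.0919953198716589}
```

View pics/top.png

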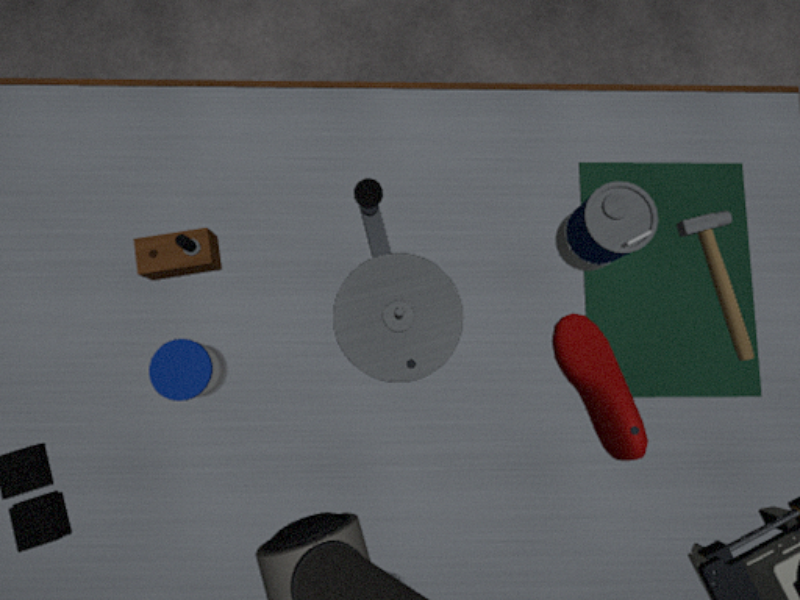

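View pics/side.png

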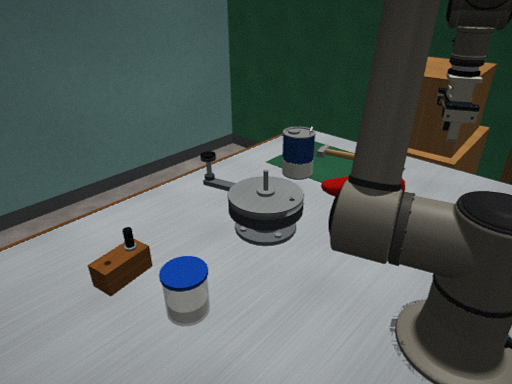

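The top view (800×600) shows the disc centre at about (398,317), the pin hole at (411,364) and the toe rest at (368,193). The pin handle is at (187,243), the beaker lid at (180,370), the can at (620,220) and the shoe last at (600,390).

```bash
python3 - <<'E'
from h import *
k=512/800
p,d,K,R,t=load('top'); print('cam',-R.T@t)
C=cloud('top'); z=C[...,2]; ok=d>0
def fit(m):
    P=C[m&ok]; return P.mean(0).round(4),len(P)
# disc
m=(abs(z-.111)<.005); 
g=np.zeros_like(m); g[150:250,205:305]=1
cs=cv2.findContours((m&g).astype('uint8'),0,1)[0]; c=max(cs,key=cv2.contourArea); e=cv2.minEnclosingCircle(c);print('disc px',e, pix('top',*e[0],z=.111))
print('hole',pix('top',411*k,364*k,z=.111))
print('toe',pix('top',368*k,193*k,z=.187))
print('handle top', pix('top',182*k,238*k,z=.06+.029+.023), C[int(238*k),int(182*k)])
print('blk corners',[pix('top',u*k,v*k,z=.06).round(4) for u,v in((134,239),(210,229),(215,268-3),(139,278-4))])
print('emptyhole',pix('top',153*k,254*k,z=.06))
print('beaker',pix('top',180*k,370*k,z=.104))
g=np.zeros_like(m);g[140:180,80:150]=1
P=C[(z>.085)&ok&(g>0)];print(P.mean(0),len(P),P.max(0))
im=np.hstack([cv2.resize(p[215:245,245:285],None,fx=10,fy=10,interpolation=2),cv2.resize(p[140:170,100:140],None,fx=10,fy=10,interpolation=2)])
cv2.imwrite('pics/crop.png',im[:,:,::-1])
E
```

```text
cam [ 0.4246754  -0.02758244  0.97417323]
disc px ((251.0533905029297, 196.16018676757812), 48.872135162353516) [ 0.53227225 -0.04277296  0.111     ]
hole [ 0.44433698 -0.07096666  0.111     ]
toe [ 0.68698474 -0.00702044  0.187     ]
handle top [0.63871332 0.28114812 0.112     ] [0.64020257 0.28334241 0.10917532]
blk corners [array([0.6497, 0.3771, 0.06  ]), array([0.6669, 0.255 , 0.06  ]), array([0.6068, 0.2446, 0.06  ]), array([0.5918, 0.366 , 0.06  ])]
emptyhole [0.6248534  0.34527602 0.06      ]
beaker [0.43662787 0.27804593 0.104     ]
[0.63441631 0.28250371 0.10509874] 82 [0.64508181 0.29262765 0.11307576]
```

View pics/crop.png

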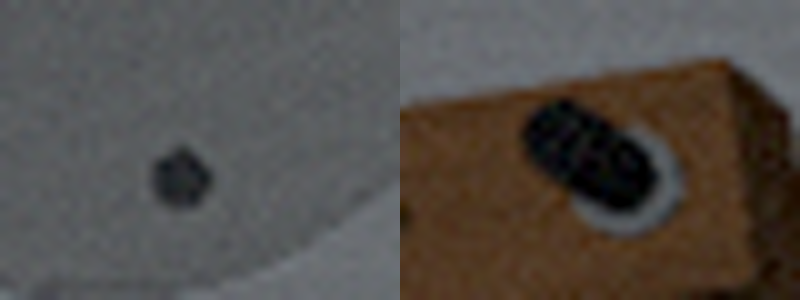

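The crop puts the hole at px (263.2,232.9). The handle-top centre is near (115.6,153) and the shoulder ring centre near (122.6,157.8).

```bash
python3 - <<'E'
from h import *
k=512/800
h=pix('top',263.2-.5+.5,232.8,z=.111);c=pix('top',398.5*k,317.5*k,z=.111);t=pix('top',368*k,193*k,z=.187)
print('hole',h,'c',c,np.hypot(*(h-c)[:2]),np.hypot(*(t-c)[:2]),np.degrees([np.arctan2(*(c-h)[1::-1]),np.arctan2(*(t-c)[1::-1])]))
p1=pix('top',115.1,152.6,z=.112);p2=pix('top',122.3,157.6,z=.066);print('pin',p1,p2)
s=telemetry.observe();p=(p1+p2)/2
e=s['tool_rot'];y=e[2]
from scipy.spatial.transform import Rotation as Ro
M=Ro.from_euler('xyz',e).as_matrix();print(M.round(3))
for q in (p,h): print(M.T@(np.array([q[0],q[1],.3])-s['tool_pos'])*1000)
E
```

```text
hole [ 0.44471314 -0.07134896  0.111     ] c [ 0.51528301 -0.05227448  0.111     ] 0.07310227705142708 0.1775652348617108 [15.12517358 14.76521192]
pin [0.63801342 0.28440685 0.112     ] [0.63648646 0.2824256  0.066     ]
[[ 0.904  0.427 -0.   ]
 [ 0.427 -0.904  0.001]
 [ 0.    -0.001 -1.   ]]
[ 697.19753301 -509.21617494  104.93685869]
[ 371.70948294 -270.49847235  104.55638027]
```

```bash
python3 -m crank '[[0,697,-509,0,0],[0,697,-509,0,0],[0,697,-509,0,0],[0,697,-509,0,0],[0,697,-509,0,0],[0,697,-509,0,0],[0,697,-509,0,0],[0,697,-509,0,0],[0,697,-509,0,0],[0,697,-509,0,0],[0,697,-509,0,0],[0,697,-509,0,0]]' 20; python3 - <<'E'
from h import *
from scipy.spatial.transform import Rotation as Ro
s=telemetry.observe();M=Ro.from_euler('xyz',s['tool_rot']).as_matrix()
print(s['time'],s['tool_pos'],M.T@(np.array([.6372,.2834,.33])-s['tool_pos'])*1000)
E
```

```text
time: 1.1
tool_pos: [0.4638, -0.0337, 0.4046]
tool_rot: [-3.142, 0.0, 0.441]
contact_force: [1.0, -0.1, -0.2]
opening: 0.0459
grip_force: 0.0
1.1 [ 0.46381824 -0.03371015  0.40459572] [ 292.13581773 -212.81184868   74.51430693]
```

```bash
python3 -m crank '[[0,288,-210,0,0],[0,288,-210,0,0],[0,288,-210,0,0],[0,288,-210,0,0],[0,288,-210,0,0],[0,288,-210,0,0],[0,288,-210,0,0],[0,288,-210,40,0],[0,288,-210,60,0],[0,288,-210,60,0],[0,288,-210,60,0],[0,288,-210,60,0]]' 20; python3 - <<'E'
from h import *
from scipy.spatial.transform import Rotation as Ro
s=telemetry.observe();M=Ro.from_euler('xyz',s['tool_rot']).as_matrix()
print(s['time'],s['tool_pos'],M.T@(np.array([.6372,.2834,.33])-s['tool_pos'])*1000)
snap('wrist','w1')
E
```

```text
time: 2.1
tool_pos: [0.6342, 0.2766, 0.3445]
tool_rot: [3.141, 0.001, 0.441]
contact_force: [0.3, -0.3, 0.7]
opening: 0.046
grip_force: 0.0
2.1 [0.63423454 0.27661952 0.34447117] [ 5.59479332 -4.87113408 14.46215979]
```

View pics/w1.png

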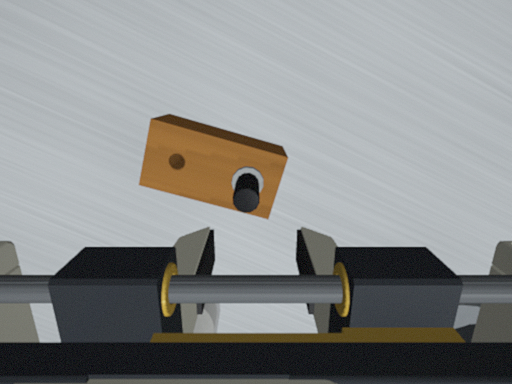

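The wrist view shows the handle top at about (245.5,200) and the shoulder centre at about (248,182).

```bash
python3 - <<'E'
from h import *
from scipy.spatial.transform import Rotation as Ro
s=telemetry.observe();M=Ro.from_euler('xyz',s['tool_rot']).as_matrix()
a=pix('wrist',245.5,200.5,z=.112);b=pix('wrist',248,182,z=.066);print(a,b)
p,d,K,R,t=load('wrist');C=cloud('wrist');m=(C[...,2]>.1)&(C[...,2]<.12)&(d>0)&(np.hypot(C[...,0]-a[0],C[...,1]-a[1])<.03);P=C[m];print(P.mean(0),P.min(0),P.max(0))
print(s['tool_pos'],M.T@(np.array([(a+b)[0]/2,(a+b)[1]/2,.33])-s['tool_pos'])*1000)
E
```

```text
[0.63680844 0.2850291  0.112     ] [0.63766736 0.28453734 0.066     ]
[0.63797942 0.28588971 0.1105484 ] [0.62686453 0.27565024 0.10045236] [0.64645356 0.29521304 0.11372479]
[0.63435798 0.27610288 0.34605005] [ 6.28312334 -6.63739199 16.05346057]
```

```bash
python3 -m crank '[[0,6.3,-6.6,0,0],[0,6.3,-6.6,40,0],[0,6.3,-6.6,70,0],[0,6.3,-6.6,90,0],[0,6.3,-6.6,90,0],[0,6.3,-6.6,90,0]]' 20; python3 - <<'E'
from h import *
snap('wrist','w2')
s=telemetry.observe();print(s['tool_pos'],s['contact_force'])
E
```

```text
time: 2.65
tool_pos: [0.6375, 0.2852, 0.2558]
tool_rot: [3.141, -0.001, 0.44]
contact_force: [-0.2, 0.1, 0.4]
opening: 0.0459
grip_force: 0.0
[0.63789169 0.28539674 0.25732519] [1.20663158 0.40056267 0.05126398]
```

View pics/w2.png

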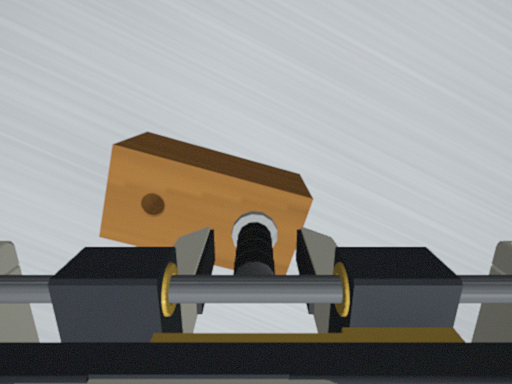

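The pin is centred between the pads at about (254,250), so I'm closing the fingers.

```bash
python3 -m crank '[[-1,0,0,0,0],[-1,0,0,0,0],[-1,0,0,0,0],[-1,0,0,0,0],[-1,0,0,0,0],[-1,0,0,0,0]]' 25; python3 -m crank '[[-1,0,0,-20,0],[-1,0,0,-50,0],[-1,0,0,-80,0],[-1,0,0,-110,0],[-1,0,0,-140,0],[-1,0,0,-140,0]]' 25; python3 - <<'E'
from h import *
from scipy.spatial.transform import Rotation as Ro
s=telemetry.observe();M=Ro.from_euler('xyz',s['tool_rot']).as_matrix()
print(s['tool_pos'],s['contact_force'],M.T@(np.array([.4435,-.0715,s['tool_pos'][2]])-s['tool_pos'])*1000)
E
```

```text
time: 3.2
tool_pos: [0.6373, 0.2857, 0.2556]
tool_rot: [3.141, -0.001, 0.441]
contact_force: [-1.4, -0.6, 4.2]
opening: 0.0195
grip_force: 25.0
time: 3.7
tool_pos: [0.6375, 0.2858, 0.4021]
tool_rot: [3.14, -0.011, 0.441]
contact_force: [0.6, 0.1, -0.8]
opening: 0.0195
grip_force: 25.0
[0.6375193  0.28584948 0.40214922] [ 0.5547383   0.14650799 -0.7516507 ] [-327.95102343  240.37201602   -3.39958136]
```

```bash
python3 -m crank '[[-1,-365,240,0,0],[-1,-365,240,0,0],[-1,-365,240,0,0],[-1,-365,240,0,0],[-1,-365,240,0,0],[-1,-365,240,0,0],[-1,-365,240,0,0],[-1,-365,240,0,0],[-1,-365,240,0,0],[-1,-365,240,0,0],[-1,-365,240,0,0],[-1,-365,240,0,0]]'; python3 -m crank '[[-1,0,0,0,0],[-1,0,0,0,0],[-1,0,0,0,0]]'; python3 - <<'E'
from h import *
from scipy.spatial.transform import Rotation as Ro
s=telemetry.observe();M=Ro.from_euler('xyz',s['tool_rot']).as_matrix()
print(s['tool_pos'],s['contact_force'],M.T@(np.array([.4435,-.0715,s['tool_pos'][2]])-s['tool_pos'])*1000)
p,d=snap('wrist'); cv2.imwrite('pics/w3.png',cv2.resize(p,(800,600),interpolation=2)[:,:,::-1])
E
```

```text
time: 4.7
tool_pos: [0.4075, -0.0897, 0.3944]
tool_rot: [3.141, 0.002, 0.437]
contact_force: [1.0, 1.0, -1.4]
opening: 0.0195
grip_force: 25.0
time: 4.95
tool_pos: [0.4099, -0.0864, 0.3945]
tool_rot: [-3.141, -0.0, 0.442]
contact_force: [0.2, 0.8, -1.6]
opening: 0.0198
grip_force: 25.0
[ 0.40985811 -0.08644841  0.39452175] [ 0.19586033  0.76147578 -1.59892063] [3.68030197e+01 8.77210834e-01 2.30279413e-03]
```

View pics/w3.png

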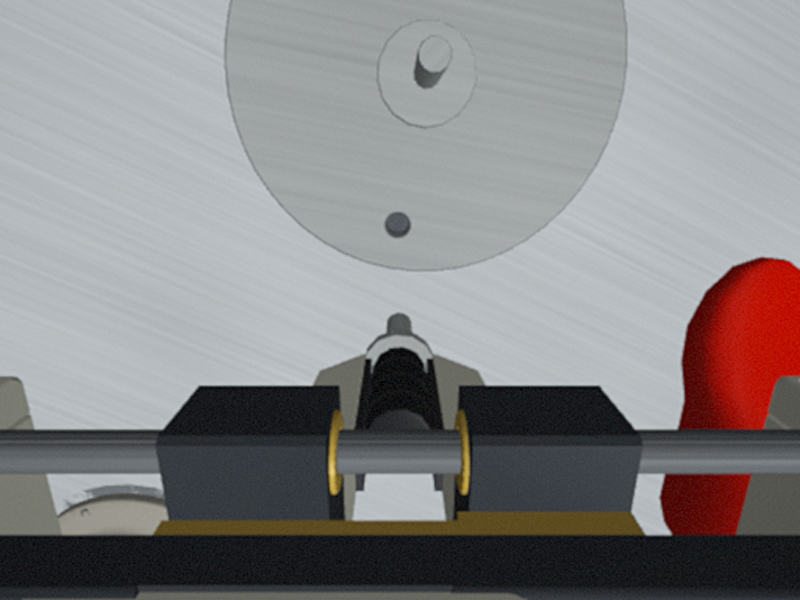

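The wrist view (800×600) shows the hole at (397.5,224.5), the pin tip at (399.5,320) and the disc edge at u 225 to 627, with its bottom at v 270.

```bash
python3 - <<'E'
from h import *
from scipy.optimize import least_squares
k=.64
from scipy.spatial.transform import Rotation as Ro
s=telemetry.observe();M=Ro.from_euler('xyz',s['tool_rot']).as_matrix()
h=pix('wrist',397.5*k-.2,224.5*k-.2,z=.111)
C=cloud('wrist');p,d,K,R,t=load('wrist')
print('disc z',C[160,262])
m=((abs(C[...,2]-.111)<.006)&(d>0)).astype('uint8'); m[176:]=0
c=max(cv2.findContours(m,0,1)[0],key=cv2.contourArea)[:,0,:]
c=c[(c[:,1]>8)&(c[:,1]<174)]
E=np.array([pix('wrist',u,v,z=.111) for u,v in c])
f=least_squares(lambda x:np.hypot(E[:,0]-x[0],E[:,1]-x[1])-.1,[.515,-.0525],loss='soft_l1',f_scale=.001)
ff=least_squares(lambda x:np.hypot(E[:,0]-x[0],E[:,1]-x[1])-x[2],[.515,-.0525,.1],loss='soft_l1',f_scale=.001)
print('c',f.x,np.abs(f.fun).mean(),ff.x,'h',h,'r',np.hypot(*(h[:2]-f.x)))
top=pix('wrist',436*k,52*k,z=.177);print('spigot top',top)
tz=s['tool_pos'][2]-.159-.082
tip=pix('wrist',399.5*k-.2,319.5*k,z=tz);print('tip',tip,s['tool_pos'])
print('depth tip',[C[v,255].round(4) for v in (202,204,206,208)])
print('tool delta (tool->h)',M.T@(np.array([h[0],h[1],s['tool_pos'][2]])-s['tool_pos'])*1000)
E
```

```text
disc z [ 0.43531594 -0.08123845  0.11144955]
c [ 0.51820148 -0.04947037] 0.0006147182970489201 [ 0.51695518 -0.05006997  0.09886475] h [ 0.44524253 -0.06913224  0.111     ] r 0.07556187573091709
spigot top [ 0.5181995  -0.05067368  0.177     ]
tip [ 0.41013089 -0.08694514  0.15349712] [ 0.40989225 -0.08636016  0.39449712]
depth tip [array([ 0.4146, -0.0844,  0.1623]), array([ 0.4148, -0.0843,  0.1671]), array([ 0.4146, -0.0844,  0.1705]), array([ 0.4146, -0.0844,  0.1744])]
tool delta (tool->h) [ 3.93224260e+01 -4.35925671e-01 -2.44346478e-03]
```

```bash
python3 -m crank '[[-1,39.3,-0.8,0,0],[-1,39.3,-0.8,0,0],[-1,39.3,-0.8,0,0],[-1,39.3,-0.8,15,0],[-1,39.3,-0.8,30,0],[-1,39.3,-0.8,30,0],[-1,39.3,-0.8,30,0]]' 12; python3 - <<'E'
from h import *
s=telemetry.observe();print(s['tool_pos'],s['contact_force'])
p,d=snap('wrist'); cv2.imwrite('pics/w4.png',cv2.resize(p[100:300,130:390],(780,600),interpolation=2)[:,:,::-1])
E
```

```text
time: 5.58
tool_pos: [0.4443, -0.0694, 0.3644]
tool_rot: [-3.14, 0.001, 0.442]
contact_force: [-1.0, 0.5, -1.2]
opening: 0.0196
grip_force: 12.0
[ 0.44434928 -0.06935592  0.36439837] [-0.95862307  0.53844216 -1.17340239]
```

View pics/w4.png

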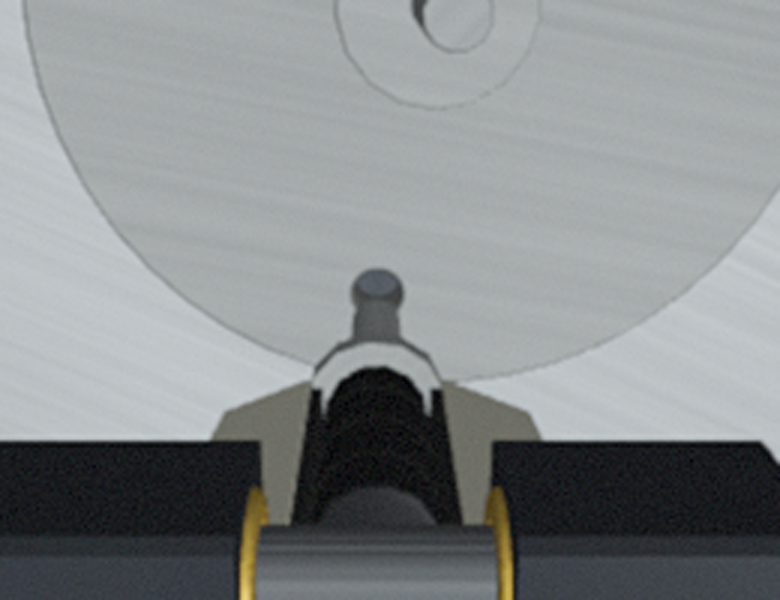

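The tip and hole overlap near (378,290) in the crop, so I'm enlarging it to separate them.

```bash
python3 - <<'E'
from h import *
p,d,K,R,t=load('wrist')
q=cv2.resize(p[182:222,232:280],None,fx=15,fy=15,interpolation=2).astype(float)
q=np.clip((q-30)*1.6,0,255).astype('uint8'); cv2.imwrite('pics/w5.png',q[:,:,::-1])
pr=lambda x:(lambda c:(K@(c/c[2]))[:2])(R@np.array(x)+t)
def loc(x): return ((pr(x)-[232,182]+.5)*15).round(0)
for z in (.111,.1165,.1235,.13): print(z,loc([.4445,-.0694,z]))
print(loc([.4452,-.0691,.111]))
v=loc([.4445,-.0694,.111])-loc([.4545,-.0694+.0047,.111]);print('px per 11mm +toolx',v)
E
```

```text
0.111 [356. 255.]
0.1165 [356. 290.]
0.1235 [355. 337.]
0.13 [355. 383.]
[356. 241.]
px per 11mm +toolx [  0. 200.]
```

View pics/w5.png

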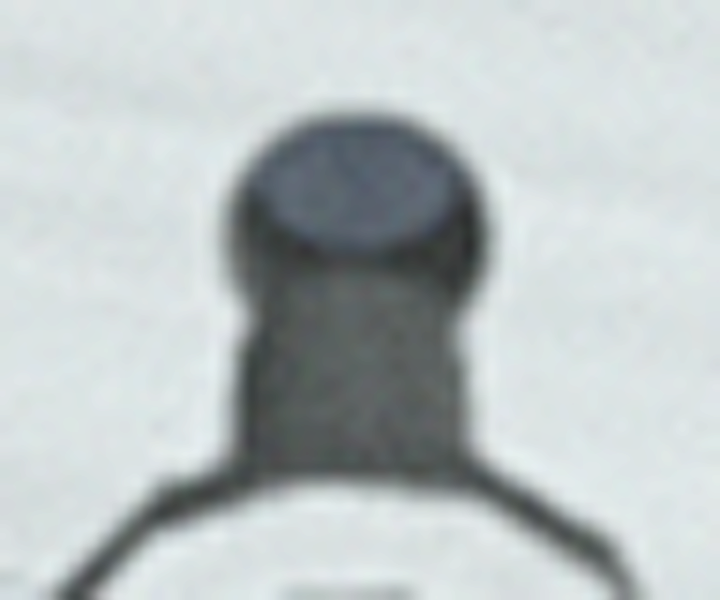

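```bash
python3 -m crank '[[-1,0.9,0.3,0,0],[-1,0.9,0.3,5,0],[-1,0.9,0.3,10,0],[-1,0.9,0.3,14,0],[-1,0.9,0.3,18,0],[-1,0.9,0.3,22,0],[-1,0.9,0.3,22,0],[-1,0.9,0.3,22,0]]' 12; python3 -c "
from h import *
s=telemetry.observe();print(s['tool_pos'],s['contact_force'],s['torque'])"
```

```text
time: 6.3
tool_pos: [0.4456, -0.0696, 0.3424]
tool_rot: [-3.141, 0.001, 0.441]
contact_force: [0.0, 0.3, -1.2]
opening: 0.0196
grip_force: 12.0
[ 0.44555034 -0.06958527  0.34243448] [ 0.04136255  0.30446276 -1.18810225] [ 0.05735749  0.09960446 -0.00026465]
```

```bash
python3 -m crank '[[-1,0,0,3,0],[-1,0,0,6,0],[-1,0,0,7,0],[-1,0,0,8,0],[-1,0,0,8,0]]' 12; python3 -m crank '[[-1,0,0,1,0],[-1,0,0,1,0]]' 12;python3 -m crank '[[-1,0,0,1,0],[-1,0,0,1,0]]' 12
```

```text
time: 6.72
tool_pos: [0.4456, -0.0696, 0.3345]
tool_rot: [-3.141, 0.0, 0.441]
contact_force: [0.4, 0.7, -1.8]
opening: 0.0194
grip_force: 12.0
time: 6.88
tool_pos: [0.4456, -0.0695, 0.3336]
tool_rot: [-3.142, 0.0, 0.441]
contact_force: [0.0, 0.1, -1.5]
opening: 0.0195
grip_force: 12.0
time: 7.05
tool_pos: [0.4456, -0.0695, 0.3326]
tool_rot: [3.142, 0.0, 0.441]
contact_force: [0.1, 1.7, -2.8]
opening: 0.0198
grip_force: 12.0
```

```bash
for i in 1 2 3; do python3 -m crank '[[-1,0,0,1,0],[-1,0,0,1,0],[-1,0,0,1,0]]' 12 | egrep 'pos|force'; done
```

```text
tool_pos: [0.4457, -0.0695, 0.3323]
contact_force: [-1.9, 2.2, 4.7]
grip_force: 12.0
tool_pos: [0.4459, -0.0695, 0.332]
contact_force: [-1.2, 2.8, 10.5]
grip_force: 12.0
tool_pos: [0.4461, -0.0695, 0.3315]
contact_force: [-2.0, 2.3, 13.3]
grip_force: 12.0
```

```bash
python3 -m crank '[[-1,0,0,-1.8,0],[-1,0,0,-1.8,0],[-1,0,0,-1.8,0]]' 12 | egrep 'pos|force'; python3 - <<'E'
import numpy as np
f=lambda t:np.array([75*np.cos(np.radians(169.83+t)),-75*np.sin(np.radians(169.83+t))])
for a,st,n in ((0,3,5),(12,2,5),(20,2,5),(28,2,5),(36,2,5),(44,2,5),(52,2,5),(60,2,4)):
    print(a,[list((f(a+i*st)-f(a)).round(1)) for i in range(1,n)])
E
```

```text
tool_pos: [0.4458, -0.0696, 0.3318]
contact_force: [-1.1, 1.3, 3.8]
grip_force: 12.0
0 [[np.float64(-0.6), np.float64(3.9)], [np.float64(-1.0), np.float64(7.8)], [np.float64(-1.2), np.float64(11.7)], [np.float64(-1.1), np.float64(15.6)]]
12 [[np.float64(0.1), np.float64(2.6)], [np.float64(0.3), np.float64(5.2)], [np.float64(0.7), np.float64(7.8)], [np.float64(1.1), np.float64(10.4)]]
20 [[np.float64(0.5), np.float64(2.6)], [np.float64(1.1), np.float64(5.1)], [np.float64(1.7), np.float64(7.7)], [np.float64(2.5), np.float64(10.2)]]
28 [[np.float64(0.8), np.float64(2.5)], [np.float64(1.8), np.float64(4.9)], [np.float64(2.8), np.float64(7.3)], [np.float64(3.9), np.float64(9.7)]]
36 [[np.float64(1.2), np.float64(2.3)], [np.float64(2.4), np.float64(4.6)], [np.float64(3.8), np.float64(6.9)], [np.float64(5.2), np.float64(9.1)]]
44 [[np.float64(1.5), np.float64(2.1)], [np.float64(3.1), np.float64(4.2)], [np.float64(4.7), np.float64(6.3)], [np.float64(6.4), np.float64(8.3)]]
52 [[np.float64(1.8), np.float64(1.9)], [np.float64(3.6), np.float64(3.8)], [np.float64(5.5), np.float64(5.6)], [np.float64(7.5), np.float64(7.3)]]
60 [[np.float64(2.0), np.float64(1.7)], [np.float64(4.1), np.float64(3.2)], [np.float64(6.3), np.float64(4.7)]]
```

```bash
python3 -m crank '[[-1,-0.3,2,0,0],[-1,-0.6,3.9,0,0],[-1,-0.8,5.8,0,0],[-1,-1,7.8,0,0],[-1,-1.2,11.7,0,0],[-1,-1.1,15.6,0,0],[-1,-1.1,15.6,0,0]]' | egrep 'pos|force'
python3 -m crank '[[-1,0.1,2.6,0,0],[-1,0.1,2.6,0,0]]' | egrep 'pos|force'
```

```text
tool_pos: [0.4512, -0.0841, 0.3315]
contact_force: [-1.5, 2.2, 4.8]
grip_force: 12.0
tool_pos: [0.4522, -0.0862, 0.3314]
contact_force: [-3.1, 4.6, 7.2]
grip_force: 12.2
```

```bash
g(){ egrep 'pos|contact'; }
python3 -m crank '[[-1,0.2,2.6,-0.3,0],[-1,0.2,2.6,-0.3,0]]' | g
python3 -m crank '[[-1,0.3,2.6,0,0],[-1,0.3,2.6,0,0]]' | g
python3 -m crank '[[-1,0.4,2.6,0,0],[-1,0.4,2.6,0,0]]' | g
python3 -m crank '[[-1,0.5,2.6,0,0],[-1,0.5,2.6,0,0]]' | g
```

```text
tool_pos: [0.4533, -0.0884, 0.3315]
contact_force: [-0.8, 4.7, 4.3]
tool_pos: [0.4547, -0.0906, 0.3315]
contact_force: [-1.5, 4.4, 5.1]
tool_pos: [0.4562, -0.0927, 0.3315]
contact_force: [-2.2, 3.7, 5.0]
tool_pos: [0.4578, -0.0949, 0.3315]
contact_force: [-2.2, 4.6, 4.3]
```

```bash
g(){ egrep 'pos|contact'; }
python3 -m crank '[[-1,0.6,2.5,0,0],[-1,0.6,2.5,0,0]]' | g
python3 -m crank '[[-1,0.7,2.5,0,0],[-1,0.7,2.5,0,0]]' | g
python3 -m crank '[[-1,0.8,2.5,0,0],[-1,0.8,2.5,0,0]]' | g
python3 -m crank '[[-1,0.8,2.5,0,0],[-1,0.8,2.5,0,0]]' | g
```

```text
tool_pos: [0.4594, -0.0968, 0.3315]
contact_force: [-2.2, 4.4, 5.0]
tool_pos: [0.4611, -0.0988, 0.3316]
contact_force: [-2.6, 4.7, 5.9]
tool_pos: [0.4629, -0.1007, 0.3316]
contact_force: [-3.3, 5.0, 5.7]
tool_pos: [0.4647, -0.1026, 0.3316]
contact_force: [-3.0, 5.4, 5.5]
```

```bash
g(){ egrep 'pos|contact'; }
python3 -m crank '[[-1,0.9,2.4,0,0],[-1,0.9,2.4,0,0]]' | g
python3 -m crank '[[-1,1.0,2.4,0,0],[-1,1.0,2.4,0,0]]' | g
```

```text
tool_pos: [0.4665, -0.1043, 0.3316]
contact_force: [-2.2, 4.5, 6.0]
tool_pos: [0.4684, -0.1061, 0.3316]
contact_force: [-2.0, 4.0, 5.6]
```

```bash
g(){ egrep 'pos|contact'; }
python3 -m crank '[[-1,1.1,2.3,0,0],[-1,1.1,2.3,0,0]]' | g
python3 -m crank '[[-1,1.2,2.3,0,0],[-1,1.2,2.3,0,0]]' | g
python3 -m crank '[[-1,1.2,2.3,0,0],[-1,1.2,2.3,0,0]]' | g
python3 -m crank '[[-1,1.4,2.3,0,0],[-1,1.4,2.3,0,0]]' | g
```

```text
tool_pos: [0.4704, -0.1077, 0.3316]
contact_force: [-3.0, 5.4, 5.3]
tool_pos: [0.4725, -0.1092, 0.3316]
contact_force: [-2.0, 4.8, 4.4]
tool_pos: [0.4746, -0.111, 0.3315]
contact_force: [-0.6, 1.9, 3.1]
tool_pos: [0.4772, -0.1129, 0.3314]
contact_force: [-0.8, 2.6, -2.1]
```

The vertical force has dropped away, so I'm probing downward.

```bash
g(){ egrep 'pos|contact'; }
python3 -m crank '[[-1,0,0,1,0],[-1,0,0,1,0]]' | g
python3 -m crank '[[-1,0,0,1,0],[-1,0,0,1,0]]' | g
```

```text
tool_pos: [0.4771, -0.1129, 0.3303]
contact_force: [-0.8, 2.8, 0.2]
tool_pos: [0.4772, -0.1129, 0.3297]
contact_force: [-0.8, 2.3, 0.9]
```

```bash
g(){ egrep 'pos|contact'; }
python3 -m crank '[[-1,0.7,1.1,0,0],[-1,0.7,1.1,0,0]]' | g
python3 -m crank '[[-1,0,0,1,0],[-1,0,0,1,0]]' | g
python3 -m crank '[[-1,0.7,1.1,0,0],[-1,0.7,1.1,0,0]]' | g
python3 -m crank '[[-1,0,0,1,0],[-1,0,0,1,0]]' | g
```

```text
tool_pos: [0.4782, -0.1134, 0.3297]
contact_force: [-1.5, 3.4, 1.8]
tool_pos: [0.4783, -0.1134, 0.329]
contact_force: [-2.2, 4.2, 3.7]
tool_pos: [0.4793, -0.1139, 0.329]
contact_force: [-2.5, 5.1, 5.7]
tool_pos: [0.4794, -0.1139, 0.3284]
contact_force: [-2.7, 5.8, 7.7]
```

```bash
g(){ egrep 'pos|contact'; }
python3 -m crank '[[-1,-0.3,-1.4,-0.5,0],[-1,-0.3,-1.4,-0.5,0]]' | g
python3 -m crank '[[-1,-0.6,-1.1,0,0],[-1,-0.6,-1.1,0,0]]' | g
python3 -m crank '[[-1,0,0,1,0],[-1,0,0,1,0]]' | g
python3 -m crank '[[-1,0,0,1,0],[-1,0,0,1,0]]' | g
```

```text
tool_pos: [0.4785, -0.1129, 0.3286]
contact_force: [-2.2, 3.3, 4.7]
tool_pos: [0.4776, -0.1124, 0.3286]
contact_force: [-1.0, 2.6, 3.9]
tool_pos: [0.4779, -0.1125, 0.3281]
contact_force: [-1.9, 3.9, 10.0]
tool_pos: [0.478, -0.1125, 0.3275]
contact_force: [-1.6, 4.3, 11.1]
```

```bash
g(){ egrep 'pos|contact|torq'; }
python3 -m crank '[[-1,0,0,-1.5,0],[-1,0,0,-1.5,0]]' | g
python3 -m crank '[[-1,0,-1,0,0],[-1,0,-1,0,0]]' | g
python3 -m crank '[[-1,0,-1,0,0],[-1,0,-1,0,0]]' | g
python3 -m crank '[[-1,0,0,1,0],[-1,0,0,1,0]]' | g
python3 -m crank '[[-1,0,0,1,0],[-1,0,0,1,0]]' | g
python3 -c "
from h import *
s=telemetry.observe();print(s['time'],s['tool_pos'],s['contact_force'],s['torque'])"
```

```text
tool_pos: [0.4775, -0.1124, 0.3279]
contact_force: [-0.9, 4.3, 3.7]
tool_pos: [0.4771, -0.1115, 0.3279]
contact_force: [-0.7, 3.6, 4.7]
tool_pos: [0.4767, -0.1106, 0.3278]
contact_force: [-0.3, 2.3, 3.4]
tool_pos: [0.4768, -0.1105, 0.3272]
contact_force: [-1.0, 3.0, 7.0]
tool_pos: [0.4765, -0.1104, 0.3255]
contact_force: [-2.0, 2.7, -1.3]
13.6333 [ 0.47646294 -0.11037302  0.32551104] [-2.0091611   2.67141234 -1.32933134] [ 0.69570848  0.22709102 -0.01887423]
```

```bash
g(){ egrep 'pos|contact|torq'; }
python3 -m crank '[[-1,0,0,1,0],[-1,0,0,1,0]]' | g
python3 -m crank '[[-1,0,0,1,0],[-1,0,0,1,0]]' | g
python3 -m crank '[[-1,0,0,1,0],[-1,0,0,1,0]]' | g
```

```text
tool_pos: [0.4765, -0.1104, 0.3243]
contact_force: [-0.9, 4.3, 1.3]
tool_pos: [0.4765, -0.1104, 0.3235]
contact_force: [-1.6, 3.9, 1.2]
tool_pos: [0.4765, -0.1105, 0.3226]
contact_force: [-2.5, 3.7, 2.7]
```

```bash
g(){ egrep 'pos|contact|torq'; }
python3 -m crank '[[-1,0,-0.6,0,0],[-1,0,-0.6,0,0]]' | g
python3 -m crank '[[-1,0,0,1,0],[-1,0,0,2,0],[-1,0,0,2,0]]' | g
python3 -m crank '[[-1,0,-0.5,1,0],[-1,0,-0.5,2,0],[-1,0,-0.5,2,0]]' | g
```

```text
tool_pos: [0.4763, -0.11, 0.3226]
contact_force: [-1.1, 2.9, 0.5]
tool_pos: [0.4764, -0.11, 0.3207]
contact_force: [-1.1, 2.8, 0.6]
tool_pos: [0.4762, -0.1096, 0.3187]
contact_force: [-1.2, 3.1, 1.4]
```

```bash
g(){ egrep 'pos|contact|torq'; }
python3 -m crank '[[-1,0,-0.4,1,0],[-1,0,-0.4,2,0],[-1,0,-0.4,3,0],[-1,0,-0.4,3,0]]' | g
python3 -m crank '[[-1,0,-0.3,1,0],[-1,0,-0.3,2,0],[-1,0,-0.3,3,0],[-1,0,-0.3,3,0]]' | g
python3 -m crank '[[-1,0,0,1,0],[-1,0,0,2,0],[-1,0,0,2,0]]' | g
```

```text
tool_pos: [0.476, -0.1093, 0.3156]
contact_force: [-0.7, 1.3, 0.8]
tool_pos: [0.4758, -0.109, 0.3126]
contact_force: [-1.0, 0.7, 1.0]
tool_pos: [0.4758, -0.109, 0.3106]
contact_force: [-1.0, 0.6, -0.1]
```

```bash
g(){ egrep 'pos|contact|torq'; }
python3 -m crank '[[-1,0,0,1,0],[-1,0,0,2,0],[-1,0,0,2,0]]' | g
python3 -m crank '[[-1,0,0,1,0],[-1,0,0,1,0]]' | g
python3 -m crank '[[-1,0,0,1,0],[-1,0,0,1,0]]' | g
python3 -m crank '[[-1,0,0,1,0],[-1,0,0,1,0]]' | g
```

```text
tool_pos: [0.4758, -0.1089, 0.3086]
contact_force: [-0.7, 0.3, 0.6]
tool_pos: [0.4758, -0.1089, 0.3076]
contact_force: [-1.3, -0.1, 0.3]
tool_pos: [0.4758, -0.1089, 0.3066]
contact_force: [-1.0, 0.7, 0.6]
tool_pos: [0.4758, -0.1089, 0.3061]
contact_force: [-2.7, 0.6, 5.1]
```

```bash
g(){ egrep 'pos|contact|torq'; }
python3 -m crank '[[-1,0,0,0.7,0],[-1,0,0,0.7,0]]' | g
python3 -m crank '[[-1,0,0,-1.2,0],[-1,0,0,-1.2,0],[-1,0,0,-1.2,0]]' | g
python3 - <<'E'
from h import *
s=telemetry.observe();print(s['time'])
p,d=snap('side');C=cloud('side')
K,R,t=load('side')[2:]
c=R@np.array([.476,-.109,.12])+t;u,v=(K@(c/c[2]))[:2].astype(int);print(u,v)
p2,_=snap('wrist')
a=cv2.resize(p[v-50:v+40,u-40:u+40],(400,450),interpolation=2);b=cv2.resize(p2[150:300,190:320],(390,450),interpolation=2)
cv2.imwrite('pics/s1.png',np.hstack([a,b])[:,:,::-1])
E
```

```text
tool_pos: [0.4758, -0.1088, 0.306]
contact_force: [-4.2, 0.6, 10.3]
tool_pos: [0.4758, -0.1088, 0.3062]
contact_force: [-2.0, 1.2, 2.0]
16.8833
292 186
```

View pics/s1.png

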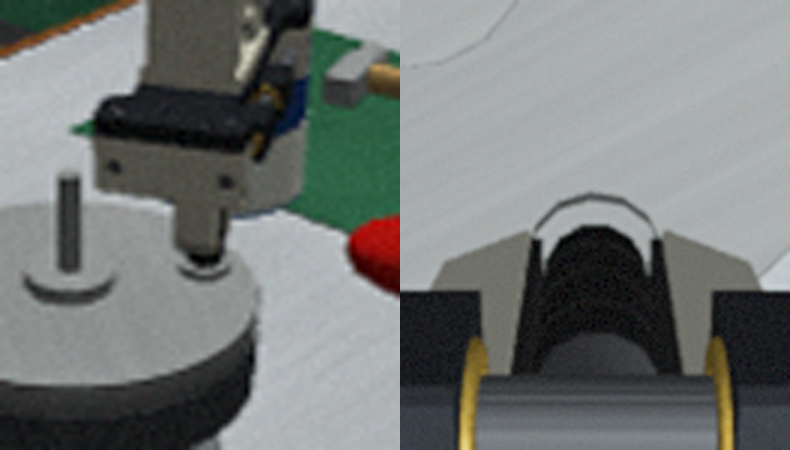

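The shoulder sits flush on the disc, at about (205,268) in the left panel. I'm releasing the pin and retreating.

```bash
python3 -m crank '[[-0.4,0,0,0,0],[-0.2,0,0,0,0],[-0.1,0,0,0,0],[-0.1,0,0,0,0],[-0.1,0,0,0,0],[-0.1,0,0,-20,0],[-0.1,0,0,-50,0],[-0.1,0,0,-80,0],[-0.1,0,0,-110,0],[-0.1,0,0,-140,0],[-0.1,0,0,-140,0]]'; python3 -m crank '[[-0.1,-60,0,0,0],[-0.1,-60,0,0,0],[-0.1,-60,0,0,0],[-0.1,-60,0,0,0]]' | grep pos; python3 - <<'E'
from h import *
p,d=snap('side'); p2,_=snap('wrist')
C=cloud('wrist');d=load('wrist')[1]
xy=np.hypot(C[...,0]-.4758,C[...,1]+.1089)
P=C[(xy<.012)&(d>0)&(C[...,2]>.13)];print('handle top z',np.percentile(P[:,2],[50,90,98]),P[P[:,2]>.158].mean(0))
a=cv2.resize(p[130:230,230:330],(400,400),interpolation=2);b=cv2.resize(p2[:260],(400,203),interpolation=2);b=np.vstack([b,0*a[:197]])
cv2.imwrite('pics/s2.png',np.hstack([a,b])[:,:,::-1])
E
```

```text
time: 17.9
tool_pos: [0.4765, -0.1091, 0.4523]
tool_rot: [3.133, -0.008, 0.441]
contact_force: [0.3, -0.7, 0.6]
opening: 0.0414
grip_force: 0.0
tool_pos: [0.4211, -0.1348, 0.4464]
handle top z [0.1632104  0.16420172 0.16476986] [ 0.47560752 -0.10952784  0.16320708]
```

View pics/s2.png

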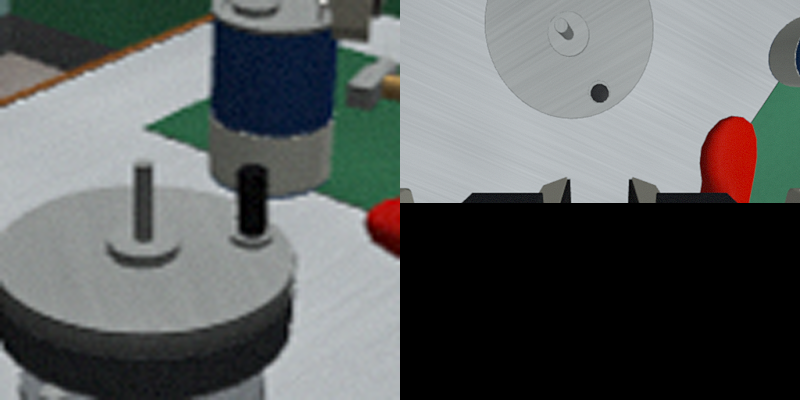

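The pin stands flush, and its handle top at z = 0.163 m is exactly the seated height.

```bash
python3 -c "
from cell import ticket
print(ticket.hand_in())"
```

```text
the job is handed in; nothing more can be done
None
```

The index pin is through the disc and into the hidden index hole, about 41° counter-clockwise from the start; it is fully seated and released, the arm touched nothing else, and the job is handed in after about 18 s of robot time.

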